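# Snap the loaded mini centrifuge shut

## Robot

A 6-joint arm with a two-finger parallel gripper is mounted at the origin on a cart in front of the work surface, level with it; the furniture and walls round the work are solid. World frame = base frame: x ahead of the robot, y to its left, z up, the work surface at z = 0. Lengths are in m, angles in rad, forces in N, time in s.
With the tool pointing down it reaches from about 0.35 to 0.95 m from the base axis. Payload 17.4 kg.
Tool frame: the origin (TCP) lies midway between the tips of the shut fingers; the grasp point (between the pads) lies 19 mm behind it; z points along the fingers, y is the line along which they close (so a half turn about z gives the same grasp; the last joint's range is limited). The gripper opens to 93 mm and grips with 3 to 60 N. Pads are 15 mm wide; open, the fingers measure 128 mm over their backs; the gripper's body (75 mm by 188 mm) begins 65 mm behind the grasp point.
Start: joints at [1.148, 0.116, 1.442, -0, 1.584, -0.038], TCP at [0.253, 0.626, 0.219] pointing down, gripper open.
Joint ranges: [-2.83, 2.83], [-0.83, 2.19], [0.07, 2.5], [-1.14, 4.28], [0.01, 3], [-2.97, 2.97]. Speed limits (rad/s): [1.89, 1.89, 2.22, 3.14, 3.14, 3.14].

## Interface

Orientations are given as a unit quaternion [x, y, z, w].
In Python, from workcell import read_state, capture, camera_model, env gives the robot as it stands.
- The arm moves only by the tool play_rows, never from a script. Its arguments are lists of equal length, an entry for each row: "offset": the shift along the tool's x, y, z normalised to -1 to 1, where 1 is 0.3 m, a list of three; "turn": the turn, a rotation vector about the tool's x, y, z normalised to -1 to 1, where 1 is 60 degrees, a list of three; "grip": the opening, from -1 (shut) to 1 (fully open). In form: {"offset": [[x, y, z], ...], "turn": [[rx, ry, rz], ...], "grip": [grip, ...]}. A call has 1 to 12 rows; each row shifts and turns the commanded pose from where the row before left it, along the tool's axes as they then stand; what a row does not reach is not made up. A row lasts 1/10 s, in which the tool goes at most 50 mm and 8.59 degrees, less where a joint would pass 70% of its speed; a pose out of reach is approached as far as the arm can. A call with a number of a shift or a turn outside -1 to 1 is refused whole. A call with a gripper value outside its range is refused whole. The fingers move at their own pace and stop on an object; the grip force is fixed at half the most. Time passes only in rows, so rows that do not move let the fingers close. It gives the time, the measured TCP pose, the force, the opening and the grip force at its end, in the units of the state.
- read_state(): the state, without advancing time (a new reading comes with each control period).
- capture(name): name is "scene" or "top" or "wrist"; returns the picture (384x512x3 uint8, red, green, blue); there is no depth.
- camera_model(name): a dict with "K" (3x3 intrinsics, pixels), "k1" (the pictures are not rectified: a ray, as slopes to the right and down, at radius r is drawn at 1 + k1 r^2 times it, then the intrinsics apply), "origin" and "orientation" of the camera in the world; the wrist camera has in their place "mount" (4x4, takes a point from camera to tool coordinates, whose origin is the TCP and whose axes are the flange's). Camera axes: x right, y up, looking along -z (the intrinsics and any distortion apply to the point x, -y, -z); pixel columns grow to the right and rows downward; lengths in m; the calibration is good to about 2 mm. A picture is of the moment at which its call begins: read the wrist's pose just before it. camera_model takes no time and is no camera call.
- env.sign_off(): hands the job in; it is judged then, once.
The state is a dict: "t": time; "qpos": joint angles; "qvel": joint speeds; "joint_torque": joint torques, N m; "position": TCP position; "tool_rot": TCP orientation; "wrist_force": force on the tool from outside, world axes, zero at the start; "moment": the same for the moment, N m; "finger_gap": finger opening in m; "gripper_force": force on a finger pad.
Only numpy, scipy, OpenCV 4.12 (cv2) and the standard library are available. Lean on these libraries where they do the work, as an engineer would, in place of code of your own. Each camera call takes 0.05 s, during which the arm holds its last target. There are 200 camera calls.

## Task

Two mini centrifuges stand open on the bench. Close the one with the blue lid, which is loaded with tubes: swing its lid over and press the front tab down until it snaps past the detent and stays fully shut, then let go. Leave the empty centrifuge with the orange lid open.

Things in the scene. Friction and masses are not known exactly. Their poses are not given: they have to be found in the camera images.
- blue_lid (a joint): hinge angle of the blue lid in rad: 0 = fully shut, grows as it opens, starts part open at 0.6 to 1.0 and stays where it is left (light friction, well under 2 N at the tab). Near 0.06 its nib meets a sprung catch; pushing the tab about 8 mm further down, against about 6 N at the tab, snaps it shut to 0, where the catch holds it. Below 0.03 counts as shut.
- blue_tab (a point): centre of the top face of the press tab at the front of the blue lid (ribbed tab 40 mm wide, 8 mm thick; flat from 16 mm in front of this point to 18 mm behind it, where the raised dome begins). The point moves with the lid, 126 mm from the hinge axis and 4 mm above the lid's mid plane through that axis; shut, it is 82 mm above the bench. Axes: -x from the hinge towards the tab along the lid, y along the hinge, z out of the lid's upper face.
- blue_hinge (a point): middle of the hinge axis at the back of the blue-lidded centrifuge, 78 mm above the bench, fixed to its body (white, round bowl of 108 mm diameter on a 126 x 116 mm base that does not move on the bench; black rotor full of green tubes with yellow caps). Axes: -x towards the centrifuge's front, y along the hinge axis, z up. The lid's round part is 112 mm across, centred 62 mm in front of the hinge, with a dome up to 15 mm above the hinge height when shut.
- orange_lid (a joint): hinge angle of the orange lid of the like but empty centrifuge, same meaning; starts at 0.7 to 1.0 and has to stay open, above 0.5.

How it is judged:
At the end, for the whole second after the job is handed in: The blue lid is shut past its detent (hinge angle below 0.03 rad) and at rest, and the orange lid is still open (above 0.5 rad) (value of joint blue_lid below 0.03 rad and velocity of joint blue_lid below 0.05 rad/s and value of joint orange_lid above 0.5 rad); the robot touches nothing.
It also fails if it takes over 32 s, if anything falls off the work surface, if the arm or the gripper's body presses on something with over 40 N, if the wrist force passes 120 N, or if a joint passes its speed limit or range.

## Working session

There is one attempt and no reset: what is moved stays moved. The work goes in short steps, Python scripts to look and compute and a tool call to move; the robot and the scene stay as the last step left them, time stands still between calls to the robot, and variables do not carry over. Pictures are saved under pics/ and viewed, at most 10 in all, crops included, and the job is handed in when it is done.

Besides the shell and the picture viewer there is one more tool, called after "Call:" as name(argument=value, ...) on one line, values as JSON. play_rows: Moves the arm, as the interface text tells. Scaled input: -1 to 1 covers 0.3 m each way for a shift and 60 degrees each way for a turn. Its arguments: {"type":"object","properties":{"offset":{"type":"array","items":{"type":"array","items":{"type":"number","minimum":-1,"maximum":1}}},"turn":{"type":"array","items":{"type":"array","items":{"type":"number","minimum":-1,"maximum":1}}},"grip":{"type":"array","items":{"type":"number"}}},"required":["offset","turn","grip"]}

```bash
mkdir -p pics; python3 - <<'E'
from workcell import *
import cv2,numpy as np
np.set_printoptions(precision=4,suppress=True)
s=read_state();print(s['t'],s['position'],s['tool_rot'],s['qpos'])
a=capture("scene");b=capture("top")
np.save('scene.npy',a);np.save('top.npy',b)
cv2.imwrite('pics/scene1.png',a[:,:,::-1]);cv2.imwrite('pics/top1.png',b[:,:,::-1])
for n in("scene","top","wrist"):print(n,camera_model(n))
E
```

```text
0.0 [0.2533 0.6254 0.2179] [ 0.1912  0.9815 -0.0006 -0.0001] [ 1.1482  0.1165  1.4423 -0.      1.584  -0.0378]
scene {'K': array([[407.4734,   0.    , 251.6573],
       [  0.    , 407.4734, 188.1825],
       [  0.    ,   0.    ,   1.    ]]), 'k1': -0.014022441782923806, 'origin': array([ 0.0051, -0.3522,  0.8068]), 'orientation': array([ 0.3145, -0.1629, -0.4316,  0.8297])}
top {'K': array([[420.9745,   0.    , 256.1976],
       [  0.    , 420.9745, 191.904 ],
       [  0.    ,   0.    ,   1.    ]]), 'k1': -0.04776435550698936, 'origin': array([ 0.3695, -0.0072,  1.3346]), 'orientation': array([ 0.0441, -0.0364, -0.702 ,  0.7098])}
wrist {'K': array([[276.5516,   0.    , 255.5738],
       [  0.    , 276.5516, 194.7505],
       [  0.    ,   0.    ,   1.    ]]), 'k1': 0.003557076541560263, 'mount': array([[-0.0006,  0.9646,  0.2638,  0.0718],
       [ 1.    ,  0.0004,  0.0007,  0.0009],
       [ 0.0005,  0.2638, -0.9646, -0.1649],
       [ 0.    ,  0.    ,  0.    ,  1.    ]])}
```

View pics/scene1.png

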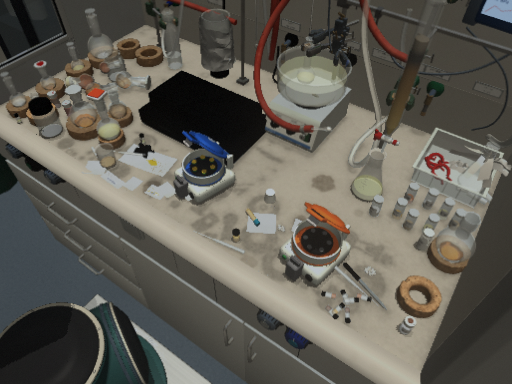

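View pics/top1.png

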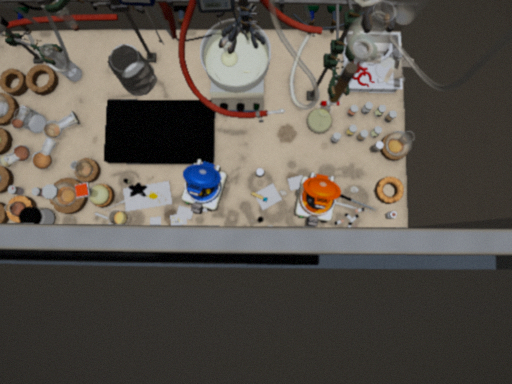

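Scene: the blue-lidded centrifuge is at (205,165) with its lid open, raised side away and tab not obvious yet. The orange one is at (318,240). Top: blue at (202,182), orange at (320,193). I'll enlarge the blue one.

```bash
cat > h.py <<'E'
from workcell import *
import cv2,numpy as np
from scipy.spatial.transform import Rotation as R
np.set_printoptions(precision=4,suppress=True)
def ray(name,uv,pose=None):
    m=camera_model(name);d=np.array([m['k1'],0,0,0,0.])
    p=cv2.undistortPoints(np.array([[uv]],float),m['K'],d)[0,0]
    v=np.array([p[0],-p[1],-1.])
    if 'mount' in m:
        M=m['mount'];r=R.from_quat(pose[1]);o=pose[0]+r.apply(M[:3,3]);v=r.apply(M[:3,:3]@v)
    else:
        o=np.array(m['origin']);v=R.from_quat(m['orientation']).apply(v)
    return o,v/np.linalg.norm(v)
def plane(name,uv,z,pose=None):
    o,v=ray(name,uv,pose);return o+v*(z-o[2])/v[2]
def tri(r1,r2):
    A=np.zeros((3,3));b=np.zeros(3)
    for o,v in(r1,r2):
        P=np.eye(3)-np.outer(v,v);A+=P;b+=P@o
    p=np.linalg.solve(A,b);return p,[np.linalg.norm(np.cross(p-o,v)) for o,v in(r1,r2)]
E
python3 - <<'E'
from h import *
a=np.load('scene.npy');b=np.load('top.npy')
c=cv2.resize(a[120:210,160:250],(540,540),interpolation=cv2.INTER_CUBIC)
d=cv2.resize(b[150:220,160:240],(617,540),interpolation=cv2.INTER_CUBIC)[:,:250+100]
d=cv2.resize(b[150:220,170:240],(540,540),interpolation=cv2.INTER_CUBIC)
cv2.imwrite('pics/c1.png',cv2.resize(np.hstack([c,d])[:,:,::-1],(800,400)))
cv2.imwrite('pics/cs.png',c[:,:,::-1])
print(plane('top',(202,180),.1),plane('top',(320,193),.1),plane('scene',(205,165),.06))
E
```

```text
[0.5445 0.1682 0.1   ] [ 0.5094 -0.1813  0.1   ] [0.5413 0.172  0.06  ]
```

View pics/c1.png

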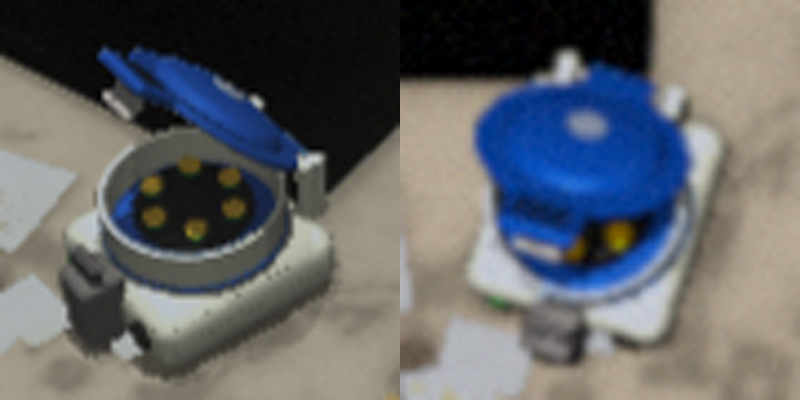

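The left half (scene) shows the tab end around crop (120,75) and hinge post at (312,165). The right half (top) shows the hinge posts at (567,65) and (672,103), the tab at (540,225) and the catch at (553,330). Next step is to triangulate.

```bash
python3 - <<'E'
from h import *
S=lambda x,y:(160+(x+.5)/4.4444-.5,120+(y+.5)/4.4444-.5)
T=lambda x,y:(170+(x-400+.5)/5.714-.5,150+(y+.5)/5.714-.5)
for z in(.078,.09):
  p=plane('top',T(567,62),z);q=plane('top',T(673,102),z);print('posts',p,q,np.linalg.norm(p-q),'mid',(p+q)/2)
d=(p-q)[:2];print('axis deg',np.degrees(np.arctan2(d[1],d[0])))
print('catch top',plane('top',T(553,318),.075),tri(ray('top',T(553,318)),ray('scene',S(92,265))))
print('right post',tri(ray('top',T(673,95)),ray('scene',S(314,155))))
print('tab front edge mid', tri(ray('top',T(538,240)),ray('scene',S(118,72))))
# base corners
for n,u in (('near right',T(655,340)),('far right',T(722,135)),('near left',T(470,275))): print(n,plane('top',u,.02))
print('scene base', plane('scene',S(165,370),.01),plane('scene',S(328,275),.02))
E
```

```text
posts [0.6076 0.1827 0.078 ] [0.5865 0.1257 0.078 ] 0.0607244689001939 mid [0.597  0.1542 0.078 ]
posts [0.6053 0.1809 0.09  ] [0.5845 0.1244 0.09  ] 0.06014456506976217 mid [0.5949 0.1527 0.09  ]
axis deg 69.73311509674984
catch top [0.4712 0.1868 0.075 ] (array([0.4709, 0.1913, 0.0568]), [np.float64(0.002484565447175183), np.float64(0.002484565447175197)])
right post (array([0.5889, 0.125 , 0.0859]), [np.float64(7.095393001082017e-05), np.float64(7.095393001098089e-05)])
tab front edge mid (array([0.4994, 0.1784, 0.1861]), [np.float64(0.0006866810195030833), np.float64(0.0006866810195030963)])
near right [0.4642 0.1388 0.02  ]
far right [0.5783 0.1043 0.02  ]
near left [0.4989 0.2418 0.02  ]
scene base [0.4608 0.1385 0.01  ] [0.5657 0.1006 0.02  ]
```

Call:
play_rows(offset=[[0,0,-0.133],[0,0,-0.133],[-0.127,-0.104,0],[-0.127,-0.104,0],[-0.127,-0.104,0],[-0.127,-0.104,0],[-0.127,-0.104,0],[-0.127,-0.104,0],[-0.127,-0.104,0],[-0.127,-0.104,0],[-0.127,-0.104,0],[-0.127,-0.104,0]], turn=[[0,0,0],[0,0,0],[0,0,0],[0,0,0],[0,0,0],[0,0,0],[0,0,0],[0,0,0],[0,0,0],[0,0,0],[0,0,0],[0,0,-0.067]], grip=[-1,-1,-1,-1,-1,-1,-1,-1,-1,-1,-1,-1])

```text
t: 1.3
position: [0.4899, 0.1915, 0.2984]
tool_rot: [0.157, 0.988, 0.0, 0.0]
wrist_force: [0.4, 0.8, 1.0]
finger_gap: 0.0024
gripper_force: 0.0
```

Call:
play_rows(offset=[[0,0,0],[0,0,0]], turn=[[0,0,0],[0,0,0]], grip=[-1,-1])

```text
t: 1.5
position: [0.4897, 0.1927, 0.2981]
tool_rot: [0.158, 0.987, -0.0, -0.0]
wrist_force: [-0.3, -0.1, 0.2]
finger_gap: 0.0005
gripper_force: 0.0
```

```bash
python3 - <<'E'
from h import *
s=read_state();a=capture('wrist');np.save('w1.npy',a);np.savez('w1p.npz',p=s['position'],q=s['tool_rot'])
print(s['position'],R.from_quat(s['tool_rot']).as_matrix(),s['t'],s['finger_gap'])
cv2.imwrite('pics/w1.png',a[:,:,::-1])
E
```

```text
[0.4897 0.1927 0.2981] [[-0.95    0.3122 -0.0006]
 [ 0.3122  0.95    0.    ]
 [ 0.0006 -0.0002 -1.    ]] 1.5 0.00045498760029743975
```

View pics/w1.png

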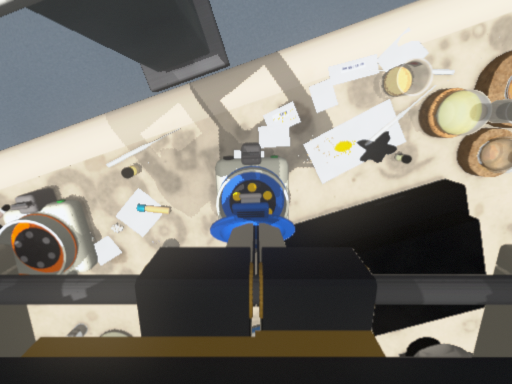

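The wrist view shows the bowl at (252,195), the catch at (250,155), and the base sides nearly vertical at columns 217 and 290, so yaw is aligned. The fingers sit near the tab, at about (257,215). I'll check the numbers.

```bash
python3 - <<'E'
from h import *
d=np.load('w1p.npz');P=(d['p'],d['q'])
H=np.array([.597,.1535]);f=np.array([-.951,.309]);l=np.array([.309,.951])
def rel(n,p):print(n,p,'fwd %.4f lat %.4f'%((p[:2]-H)@f,(p[:2]-H)@l))
rel('catch',plane('wrist',(250,152),.075,P))
for u in((217,165),(288,165),(217,180),(290,180)):rel('base',plane('wrist',u,.03,P))
a=np.load('w1.npy');hsv=cv2.cvtColor(a,cv2.COLOR_RGB2HSV)
m=cv2.inRange(hsv,(105,120,50),(125,255,255));n,L,st,c=cv2.connectedComponentsWithStats(m)
for i in range(1,n):
  if st[i,4]>60:print(st[i],c[i])
c=cv2.resize(a[135:255,190:310],(600,600),interpolation=cv2.INTER_CUBIC);cv2.imwrite('pics/w1c.png',c[:,:,::-1])
E
```

```text
catch [0.4612 0.1944 0.075 ] fwd 0.1418 lat -0.0031
base [0.4688 0.136  0.03  ] fwd 0.1165 lat -0.0562
base [0.5038 0.2424 0.03  ] fwd 0.1161 lat 0.0557
base [0.4915 0.1276 0.03  ] fwd 0.0923 lat -0.0572
base [0.528  0.2385 0.03  ] fwd 0.0919 lat 0.0596
[ 211  173   85   69 2345] [251.0593 209.5932]
```

View pics/w1c.png

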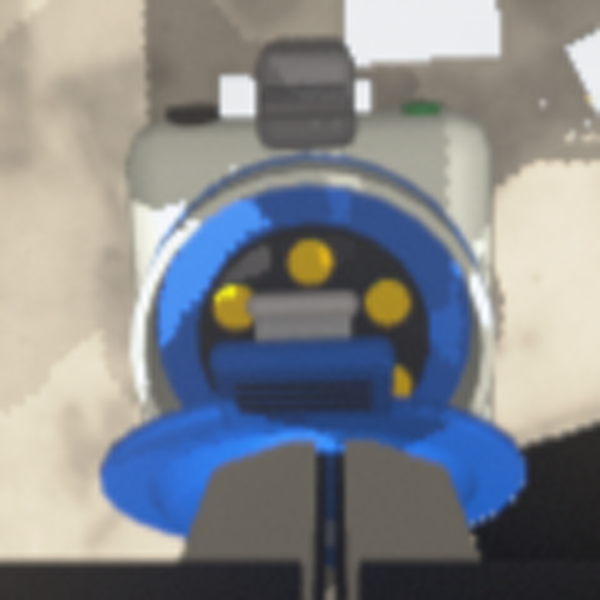

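Tab lateral offset is about 4 mm to tool -y, yaw matches, and the lid angle is about 0.82. I'll come in above the tab.

Call:
play_rows(offset=[[-0.055,-0.007,0.04],[-0.055,-0.006,0.1],[0,0,0.1],[0,0,0.1],[0,0,0],[0,0,0]], turn=[[0,0,0],[0,0,0],[0,0,0],[0,0,0],[0,0,0],[0,0,0]], grip=[-1,-1,-1,-1,-1,-1])

```text
t: 2.15
position: [0.5195, 0.1801, 0.1966]
tool_rot: [0.156, 0.988, -0.0, -0.0]
wrist_force: [0.1, 1.1, 0.6]
finger_gap: 0.0006
gripper_force: 0.0
```

```bash
python3 - <<'E'
from h import *
s=read_state();H=np.array([.597,.1535]);p=s['position'];print(p,(p[:2]-H)@[-.951,.309],(p[:2]-H)@[.309,.951],s['wrist_force'])
a=capture('wrist')[130:330,150:360];b=capture('scene')[110:210,150:260]
c=np.hstack([cv2.resize(a,(400,380)),cv2.resize(b,(400,380),interpolation=cv2.INTER_CUBIC)]);cv2.imwrite('pics/w2.png',c[:,:,::-1])
E
```

```text
[0.5195 0.1801 0.1966] 0.08191756213140931 0.001393255940209902 [0.1401 1.1435 0.6031]
```

View pics/w2.png

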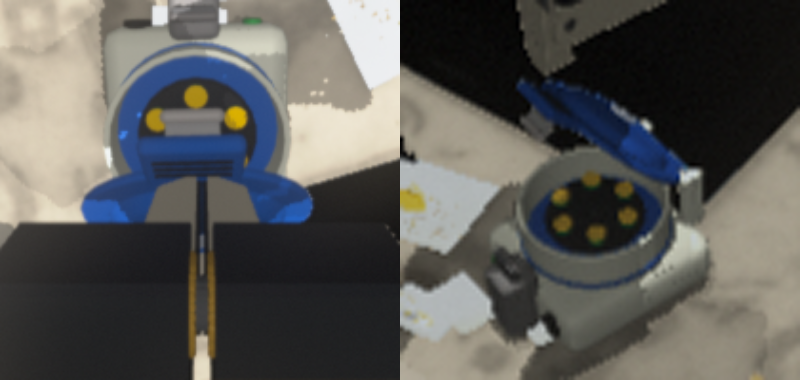

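The tips are above the tab, with the tab about 2 mm towards tool -y. Lid angle is about 0.78. Swinging along the arc now.

Call:
play_rows(offset=[[0.01,-0.004,0.036],[0.01,-0.004,0.036],[0.018,0,0.033],[0.018,0,0.033],[0.022,0,0.038],[0.022,0,0.038],[0,0,0]], turn=[[0,0,0],[0,0,0],[0,0,0],[0,0,0],[0,0,0],[0,0,0],[0,0,0]], grip=[-1,-1,-1,-1,-1,-1,-1])

```text
t: 2.95
position: [0.4889, 0.1866, 0.1303]
tool_rot: [0.156, 0.988, -0.0, -0.001]
wrist_force: [0.2, -0.4, -0.1]
finger_gap: 0.0008
gripper_force: 0.0
```

```bash
python3 - <<'E'
from h import *
s=read_state();H=np.array([.597,.1535]);p=s['position'];print(p,(p[:2]-H)@[-.951,.309],(p[:2]-H)@[.309,.951],s['wrist_force'])
a=capture('wrist')[130:330,150:360];b=capture('scene')[110:210,150:260]
c=np.hstack([cv2.resize(a,(400,380)),cv2.resize(b,(400,380),interpolation=cv2.INTER_CUBIC)]);cv2.imwrite('pics/w3.png',c[:,:,::-1])
E
```

```text
[0.4889 0.1866 0.1303] 0.11300971517905999 -0.0018880331802591807 [ 0.2385 -0.3721 -0.0538]
```

View pics/w3.png

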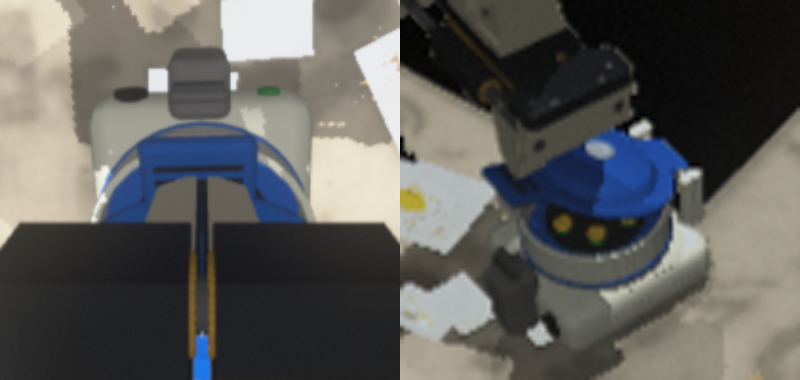

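The lid is following, with the tips about 13 mm behind the tab's front edge and centred. Continuing down to just above the catch.

Call:
play_rows(offset=[[0.016,-0.002,0.037],[0.016,0,0.037],[0.005,0,0.025],[0.004,0,0.025],[0,0,0]], turn=[[0,0,0],[0,0,0],[0,0,0],[0,0,0],[0,0,0]], grip=[-1,-1,-1,-1,-1])

```text
t: 3.55
position: [0.4778, 0.1896, 0.0937]
tool_rot: [0.157, 0.988, -0.0, -0.001]
wrist_force: [-0.2, -0.9, -0.3]
finger_gap: 0.0002
gripper_force: 0.0
```

Call:
play_rows(offset=[[0,0,0.012],[0,0,0.012],[0,0,0.008],[0,0,0]], turn=[[0,0,0],[0,0,0],[0,0,0],[0,0,0]], grip=[-1,-1,-1,-1])

```text
t: 3.95
position: [0.4786, 0.1898, 0.0856]
tool_rot: [0.157, 0.988, 0.0, 0.0]
wrist_force: [-0.1, -0.3, -0.4]
finger_gap: 0.0005
gripper_force: 0.0
```

Call:
play_rows(offset=[[0,0,0.006],[0,0,0.006],[0,0,0]], turn=[[0,0,0],[0,0,0],[0,0,0]], grip=[-1,-1,-1])

```text
t: 4.25
position: [0.4786, 0.1898, 0.082]
tool_rot: [0.157, 0.988, 0.0, 0.0]
wrist_force: [-1.7, 0.1, 4.2]
finger_gap: 0.0006
gripper_force: 1.6
```

```bash
python3 - <<'E'
from h import *
s=read_state();H=np.array([.597,.1535]);p=s['position'];print(p,(p[:2]-H)@[-.951,.309],(p[:2]-H)@[.309,.951],s['wrist_force'])
a=capture('wrist')[130:330,150:360];b=capture('scene')[110:210,150:260]
c=np.hstack([cv2.resize(a,(400,380)),cv2.resize(b,(400,380),interpolation=cv2.INTER_CUBIC)]);cv2.imwrite('pics/w4.png',c[:,:,::-1])
E
```

```text
[0.4786 0.1898 0.082 ] 0.12384216094945175 -0.0020875390069197515 [-1.6771  0.071   4.2144]
```

View pics/w4.png

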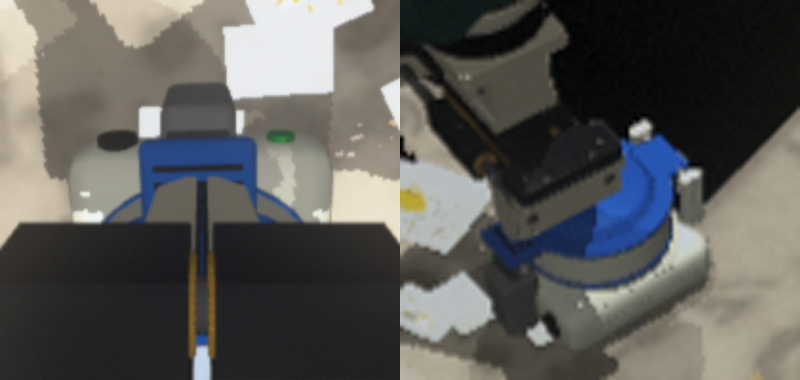

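The lid is nearly down and the tab meets the catch, at 4 N. Pressing on in small steps.

Call:
play_rows(offset=[[0,0,0.006],[0,0,0.006],[0,0,0]], turn=[[0,0,0],[0,0,0],[0,0,0]], grip=[-1,-1,-1])

```text
t: 4.65
position: [0.4788, 0.19, 0.081]
tool_rot: [0.157, 0.988, 0.0, 0.001]
wrist_force: [-15.5, -3.7, 31.5]
finger_gap: 0.0003
gripper_force: 16.2
```

Call:
play_rows(offset=[[0,0,0.006],[0,0,0]], turn=[[0,0,0],[0,0,0]], grip=[-1,-1])

```text
t: 4.85
position: [0.4789, 0.1902, 0.0804]
tool_rot: [0.157, 0.988, 0.001, 0.001]
wrist_force: [-22.6, -5.3, 45.4]
finger_gap: 0.0005
gripper_force: 23.0
```

It is on a hard stop at the shut height (45 N). Retreating to check.

Call:
play_rows(offset=[[0,0,-0.03],[0,0,-0.12],[0,0,-0.15],[0,0,-0.15],[0,0,-0.15],[0.1,0,-0.1],[0,0,0],[0,0,0]], turn=[[0,0,0],[0,0,0],[0,0,0],[0,0,0],[0,0,0],[0,0,0],[0,0,0],[0,0,0]], grip=[-1,-1,-1,-1,-1,-1,-1,-1])

```text
t: 5.65
position: [0.4499, 0.1992, 0.2866]
tool_rot: [0.156, 0.988, 0.0, 0.001]
wrist_force: [1.0, 0.2, -0.4]
finger_gap: 0.0002
gripper_force: 0.0
```

```bash
python3 - <<'E'
from h import *
s=read_state();print(s['position'],s['wrist_force'],s['t'])
a=capture('wrist')[100:300,150:360];b=capture('scene')[110:300,150:370]
c=np.hstack([cv2.resize(a,(400,380)),cv2.resize(b,(400,380),interpolation=cv2.INTER_CUBIC)]);cv2.imwrite('pics/w5.png',c[:,:,::-1])
E
```

```text
[0.4499 0.1992 0.2866] [ 0.9748  0.1805 -0.4273] 5.65
```

View pics/w5.png

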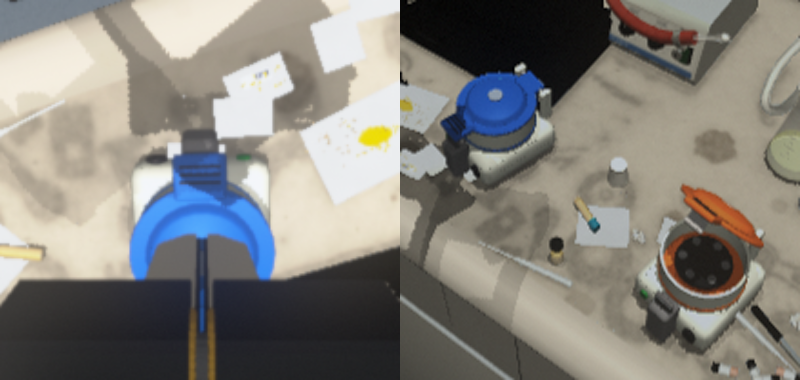

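The blue lid is down and the orange lid still open. I'll check the tab height numerically, comparing predicted pixels for angle 0 and 0.06.

```bash
python3 - <<'E'
from h import *
m=camera_model('scene');Rw=R.from_quat(m['orientation'])
def proj(P):
    c=Rw.inv().apply(np.array(P)-m['origin']);c=c*[1,-1,-1]
    return cv2.projectPoints(c[None],np.zeros(3),np.zeros(3),m['K'],np.array([m['k1'],0,0,0,0.]))[0][0,0]
H=np.array([.597,.1535,.078]);f=np.array([-.951,.309,0]);l=np.array([.309,.951,0]);z=np.array([0,0,1.])
b=capture('scene');x0,y0,k=160,120,8
c=cv2.resize(b[y0:y0+70,x0:x0+90],None,fx=k,fy=k,interpolation=cv2.INTER_CUBIC)[:,:,::-1].copy()
for th,col in((0,(0,255,255)),(.06,(0,0,255))):
    u=f*np.cos(th)+z*np.sin(th);n=z*np.cos(th)-f*np.sin(th)
    pts=[proj(H+r*u+y*l+.004*n) for r,y in((.142,.02),(.142,-.02),(.108,-.02),(.108,.02))]+[proj(H+.062*u+.015*n)]
    print(th,np.array(pts))
    for p in pts: cv2.circle(c,tuple(int((q-o+.5)*k) for q,o in zip(p,(x0,y0))),3,col,-1)
cv2.imwrite('pics/s6.png',c)
E
```

```text
0 [[171.6296 168.6436]
 [179.8    178.0743]
 [191.7963 171.9832]
 [183.4825 162.8024]
 [202.8441 156.393 ]]
0.06 [[171.2949 166.1484]
 [179.5089 175.5841]
 [191.6549 170.0791]
 [183.3062 160.8963]
 [203.052  155.1626]]
```

View pics/s6.png

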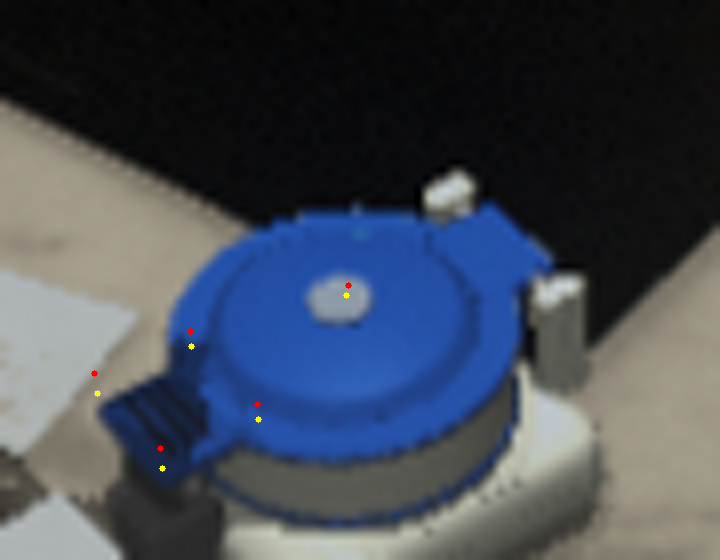

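The tab's corners lie at or below the predicted angle-0 marks and clearly below the 0.06 marks. The button on the dome matches angle 0 as well. The lid is shut, so I'm handing in.

```bash
python3 -c "
from workcell import env
print(env.sign_off())"
```

```text
the job is handed in; nothing more can be done
None
```

The blue lid is pressed shut past its detent and released, the orange lid is still open in the last picture, and the job was handed in at about 5.7 s; the sign-off returned no verdict.

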